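# Clamp a soap bar in the jig with the T-key

### The arm

A 6-joint arm with a two-finger parallel gripper is mounted at the origin on a cart in front of the work surface, level with it; the furniture and walls round the work are solid. World frame = base frame: x ahead of the robot, y to its left, z up, the work surface at z = 0. Lengths are in m, angles in rad, forces in N, time in s.
With the tool pointing down it reaches from about 0.425 to 0.925 m from the base axis. Payload 12.5 kg.
Tool frame: the origin (TCP) lies at the very end of the fingers, on their centre line; the grasp point (between the pads) lies 19 mm behind it (arm.tcp_to_grasp is the distance from the TCP to the grasp point, in m); z points along the fingers, y is the line along which they close (so a half turn about z gives the same grasp; the last joint's range is limited). The gripper opens to 85 mm and grips with 20 to 120 N. Pads are 22 mm wide; open, the fingers measure 114 mm over their backs; the gripper's body (76 mm by 85 mm) begins 54 mm behind the grasp point. The pads swing forward as they close: fully open they stand 13 mm farther back than shut.
Start: joints at [-1.38, 0.491, 1.559, -0, 1.092, -0.106], TCP at [0.183, -0.598, 0.231] pointing down, gripper open.
Joint ranges: [-3.1, 3.1], [-0.84, 2.19], [0.05, 2.79], [-1.13, 4.28], [0.06, 2.93], [-2.69, 2.69]. Speed limits (rad/s): [2.22, 2.22, 2.79, 3.14, 3.14, 3.14].

### API

Orientations are given as a unit quaternion [w, x, y, z].
In Python, from bench import arm gives the robot as it stands.
- The arm moves only by the tool send_rows, never from a script. Its argument "commands" is a list of rows, each an object of numbers: "dx", "dy", "dz": the shift along the tool's x, y, z in m; "wx", "wy", "wz": the turn, a rotation vector about the tool's x, y, z in rad; "grip": the opening, from -1 (shut) to 1 (fully open). In form: [{"dx": .., "dy": .., "dz": .., "wx": .., "wy": .., "wz": .., "grip": ..}, ...]. A call has exactly 10 rows; each row shifts and turns the commanded pose from where the row before left it, along the tool's axes as they then stand; what a row does not reach is not made up. A row lasts 1/8 s, in which the tool goes at most 62.5 mm and 10.7 degrees, less where a joint would pass 70% of its speed; a pose out of reach is approached as far as the arm can. A call with a gripper value outside its range is refused whole. The fingers move at their own pace and stop on an object; "newtons" is the grip in N (left out, the last holds). Time passes only in rows, so rows that do not move let the fingers close, or fill a call up. It gives the time, the measured TCP pose, the force, the opening and the grip force at its end, in the units of the state.
- arm.get_obs(): the state, without advancing time (a new reading comes with each control period).
- arm.read_camera(name): name is "scene" or "top" or "wrist"; returns the picture (480x640x3 uint8, blue, green, red); there is no depth.
- arm.camera_info(name): a dict with "intrinsics" (3x3 intrinsics, pixels), "T" (4x4, takes a point from camera to world coordinates). Camera axes: x right, y down, z forward; pixel columns grow to the right and rows downward; lengths in m; the calibration is good to about 2 mm. A picture is of the moment at which its call begins: read the wrist's pose just before it. camera_info takes no time and is no camera call; for the wrist camera it gives the pose at the moment of the call.
- arm.finish_job(): hands the job in; it is judged then, once.
The state is a dict: "clock": time; "joint_pos": joint angles; "joint_vel": joint speeds; "tau": joint torques, N m; "eef_pos": TCP position; "orientation": TCP orientation; "wrist_force": force on the tool from outside, world axes, zero at the start; "torque": the same for the moment, N m; "grip_width": finger opening in m; "grasp_force": force on a finger pad.
Only numpy, scipy, OpenCV 4.12 (cv2) and the standard library are available. Lean on these libraries where they do the work, as an engineer would, in place of code of your own. Each camera call takes 0.05 s, during which the arm holds its last target. There are 200 camera calls.

### The job

Clamp the soap bar in the bench jig: take the T-handle key out of its wooden stand, put it into the socket screw at the bottom of the deep well, and turn the screw clockwise (seen from above) as far as it goes, so the sprung pad grips the bar against the fixed jaw. Then take the key out and stand it fully back in its stand, and leave the timer, the two wooden hand stamps and the spare soap bar where they are.

Things in the scene. Friction and masses are not known exactly. Their poses are not given: they have to be found in the camera images.
- key: Loose T-handle key, about 0.22 kg, 104 mm tall, standing upright in the stand. Origin at the centre of its lower tip, z up the shank. Steel shank: 13 mm square (sides along its x and y) from 5 to 37 mm above the tip, tapering to 7 mm square over the last 5 mm; a round collar 26 mm across at 36 to 41 mm; a 12 mm round rod from there up to the wooden cross handle.
- key_handle (a point): Centre of the key's wooden cross handle, 94 mm above the tip; axes as the key's. The handle is 74 mm long along x, 14 mm thick along y and 20 mm tall (84 to 104 mm above the tip).
- stand: Fixed light wood block 70 x 70 x 47 mm; origin at the centre of its underside. In its top centre is a square hole 16.5 mm wide, 42 mm deep, sides along the block's x and y. The key rests in it with its collar on the block's top, its tip 11 mm above the bench. It starts with its axes parallel to the block's; when put back, any of the four square positions will do.
- jig: Fixed clamping jig: aluminium base plate 106 mm (its x) by 192 mm (its y, from -92 to +100) by 12 mm thick; origin on the underside. The grey housing, 64 x 64 mm and reaching 76 mm above the bench, is centred at y = +66 mm; a round well 31 mm across goes down its middle to the screw. The bar is clamped along the jig's y.
- screw_socket (a point): Centre of the mouth of the square socket in the upright clamp screw, 40 mm above the bench, 36 mm below the well's top. Socket 15.2 mm wide, sides along this point's x and y, which turn with the screw (x = the jig's x turned clockwise by the joint value). The seated key's tip rests on its floor, 18 mm below this point; the key has about 0.19 rad of play each way.
- screw (a joint): Clamp screw angle, rad, growing clockwise seen from above. Starts at 0 to 0.3; stop at 1.4 (tight). The pad presses the bar from about 1.1 on. Turning takes 0.2 Nm of friction, up to 0.35 Nm when pressing; friction holds the screw where it is left. 1 rad moves the jaw 17 mm towards the fixed jaw.
- pad: Black rubber-faced pad 78 mm wide, 10 mm thick, 22 mm tall, carried on springs on the steel moving jaw (3 to 7 N); it moves along the jig's -y as the screw turns. Origin coincides with the jig's origin at screw angle 0; its pressing face is then at y = +4 mm of the jig.
- fixed_jaw: Steel fixed jaw 90 x 14 x 26 mm on the jig; its origin is the jig's origin, its pressing face lies at y = -70 mm of the jig, 12 to 38 mm above the bench.
- bar: Loose cream soap bar 55 x 80 x 29 mm, 0.11 kg, lying on the jig's base plate between the jaws with a few mm of room; its x (55 mm) lies along the jig's y. Origin at the centre of its underside.
- timer: Bystander: loose white wind-up timer 62 mm across, 37 mm tall, origin under its centre.
- stamp: Bystander: loose wooden hand stamp 35 mm across, 64 mm tall, origin under its centre.
- stamp2: Bystander: second loose wooden hand stamp, as the first, beside it; origin under its centre.
- spare_bar: Bystander: loose green soap bar 53 x 77 x 25 mm, origin at the centre of its underside.
Mind the look-alikes: they are no part of the job. What is shaped like the bar but pink is not meant.

How it is judged:
On the way, in this order (a step that is already met when the one before it is completed fails the run):
1. the key is seated in the screw's socket, before the screw has been turned past 0.6 rad (z of key in the frame of screw_socket below -0.01 m and horizontal distance between key and screw_socket below 0.006 m and angle between key's own z axis and vertical below 0.15 rad and value of joint screw below 0.6 rad), for 0.1 s.
2. the screw is turned home (over 1.25 rad) with the key in its socket (z of key in the frame of screw_socket below -0.01 m and horizontal distance between key and screw_socket below 0.006 m and angle between key's own z axis and vertical below 0.15 rad and value of joint screw above 1.25 rad), for 0.2 s.
At the end, for the whole second after the job is handed in: The screw stands past 1.25 rad (its stop is at 1.4), the bar lies flat and is pressed by both the pad and the fixed jaw with over 1.5 N, and the key is at rest, upright (within 0.1 rad) in its stand, within 6 mm of the hole's centre and its tip less than 16 mm above the bench (seated: 11 mm) (value of joint screw above 1.25 rad and contact force between each of pad, fixed_jaw and bar above 1.5 N and angle between each of bar, key's own z axis and vertical below 0.1 rad and horizontal distance between key and stand below 0.006 m and height (world z) of key below 0.016 m and linear speed of key below 0.02 m/s); the robot touches nothing.
It fails at once if the timer is moved more than 30 mm (distance of timer from where it was at the start of the episode above 0.03 m).
It fails at once if the hand stamp is moved more than 30 mm (distance of stamp from where it was at the start of the episode above 0.03 m).
It fails at once if the second hand stamp is moved more than 30 mm (distance of stamp2 from where it was at the start of the episode above 0.03 m).
It fails at once if the spare soap bar is moved more than 30 mm (distance of spare_bar from where it was at the start of the episode above 0.03 m).
It also fails if it takes over 56 s, if anything falls off the work surface, if the arm or the gripper's body presses on something with over 40 N, if the wrist force passes 120 N, or if a joint passes its speed limit or range.

## Working session

There is one attempt and no reset: what is moved stays moved. The work goes in short steps, Python scripts to look and compute and a tool call to move; the robot and the scene stay as the last step left them, time stands still between calls to the robot, and variables do not carry over. Pictures are saved under pics/ and viewed, at most 10 in all, crops included, and the job is handed in when it is done.

Besides the shell and the picture viewer there is one more tool, called after "Emit:" as name(argument=value, ...), one argument or row to a line, values as JSON. send_rows: Moves the arm, as the interface text tells. Its arguments: {"type":"object","properties":{"commands":{"type":"array"},"newtons":{"type":"number"}},"required":["commands"]}

```bash
mkdir -p pics; ls
python3 - <<'E'
from bench import arm
import cv2
for n in("scene","top"):
    cv2.imwrite(f"pics/{n}0.png",arm.read_camera(n))
    i=arm.camera_info(n);print(n,i["intrinsics"],i["T"])
o=arm.get_obs();print(o);print(arm.tcp_to_grasp)
print(arm.camera_info("wrist"))
E
```

```text
pics
scene [[608.91666011   0.         300.95915141]
 [  0.         608.91666011 240.93940885]
 [  0.           0.           1.        ]] [[ 0.76302126 -0.33538074  0.55255616 -0.21866095]
 [-0.64596662 -0.36533321  0.67026768 -0.91908652]
 [-0.02292776 -0.86836133 -0.49540177  0.76586314]
 [ 0.          0.          0.          1.        ]]
top [[444.57832984   0.         319.69024068]
 [  0.         444.57832984 248.1351213 ]
 [  0.           0.           1.        ]] [[ 1.69724487e-02 -9.92946778e-01  1.17339818e-01  4.66156367e-01]
 [-9.99850877e-01 -1.72292188e-02 -1.17419237e-03 -4.70372192e-04]
 [ 3.18758393e-03 -1.17302391e-01 -9.93091128e-01  1.01972310e+00]
 [ 0.00000000e+00  0.00000000e+00  0.00000000e+00  1.00000000e+00]]
{'clock': 0.1, 'joint_pos': array([-1.37961750e+00,  4.91533698e-01,  1.55941536e+00,  2.85726109e-06,
        1.09168430e+00, -1.05583069e-01]), 'joint_vel': array([-0.00167478,  0.00090974, -0.00262736, -0.00237411, -0.00059005,
        0.00173511]), 'tau': array([ 1.42111348e-03, -6.19449592e+01, -2.62023228e+01, -1.40098177e-04,
        2.91943084e-03,  1.81073972e-05]), 'eef_pos': array([ 0.18275885, -0.59746696,  0.23075554]), 'orientation': array([-5.19929989e-04,  9.89011693e-01,  1.47836396e-01, -2.09969054e-05]), 'wrist_force': array([-0.02444427, -0.21099362,  0.02614709]), 'torque': array([ 0.02911966, -0.00401414, -0.03276287]), 'grasp_force': 0.0, 'grip_width': 0.0854194433910974}
0.0187
{'intrinsics': array([[394.40011478,   0.        , 313.7451239 ],
       [  0.        , 394.40011478, 238.06942242],
       [  0.        ,   0.        ,   1.        ]]), 'T': array([[ 0.29296728, -0.90809752, -0.29921409,  0.25969298],
       [-0.95612099, -0.27880168, -0.09001263, -0.57506003],
       [-0.00168114,  0.31245563, -0.94993087,  0.3731432 ],
       [ 0.        ,  0.        ,  0.        ,  1.        ]])}
```

View pics/top0.png

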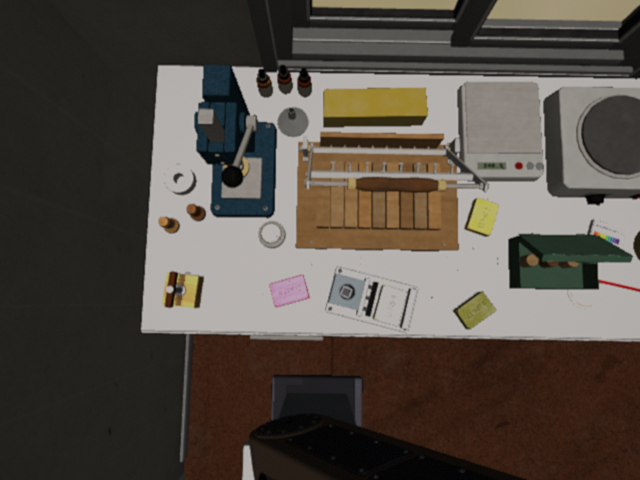

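View pics/scene0.png

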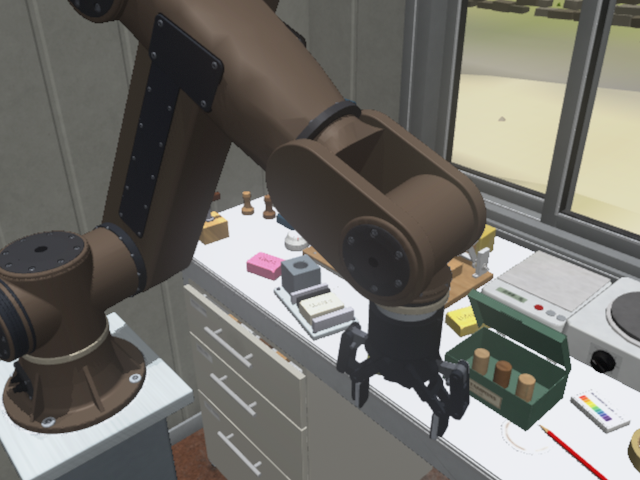

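```bash
cat > h.py <<'E'
import numpy as np,cv2
from bench import arm
def ray(i,u,v,z):
    K=np.array(i["intrinsics"]);T=np.array(i["T"])
    d=T[:3,:3]@np.linalg.solve(K,[u,v,1.]);o=T[:3,3]
    return o+d*(z-o[2])/d[2]
def proj(i,p):
    K=np.array(i["intrinsics"]);T=np.array(i["T"])
    q=K@(T[:3,:3].T@(np.asarray(p)-T[:3,3]));return q[:2]/q[2]
def crop(im,x0,y0,x1,y1,s,fn):
    cv2.imwrite(fn,cv2.resize(im[y0:y1,x0:x1],None,fx=s,fy=s,interpolation=cv2.INTER_CUBIC))
E
python3 - <<'E'
from h import *
a=cv2.imread("pics/top0.png");
A=cv2.resize(a[262:317,155:215],None,fx=8,fy=8,interpolation=cv2.INTER_CUBIC)
B=cv2.resize(a[260:335,320:425],None,fx=7,fy=7,interpolation=cv2.INTER_CUBIC)
c=np.zeros((530,800,3),np.uint8)
A=cv2.resize(A,(320,293));B=cv2.resize(B,(480,343));c[:293,:320]=A;c[:343,320:]=B
c[343:,:400]=cv2.resize(a[190:260,140:290],(400,187))
cv2.imwrite("pics/c1.png",c)
E
```

```text
(no output)
```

View pics/c1.png

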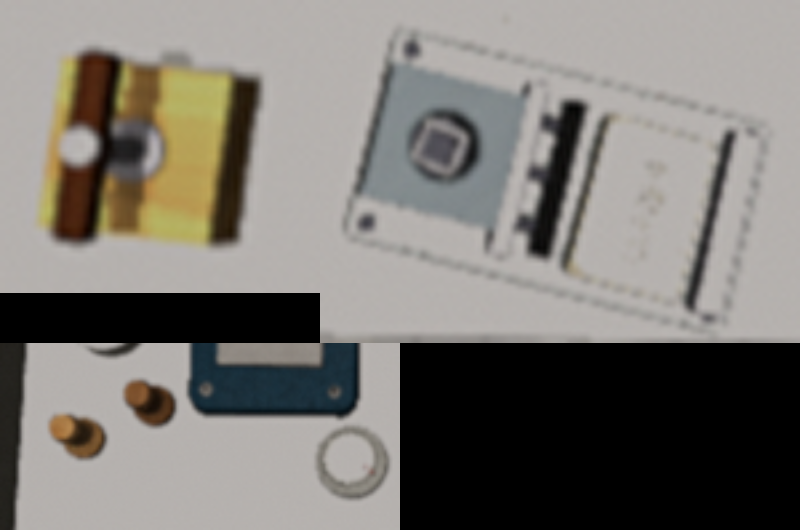

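Run:
```python
from h import *
i=arm.camera_info("top")
f=lambda p,z,A: ray(i,*( (155+p[0]/5.333,262+p[1]/5.333) if A else (320+(p[0]-320)/4.571,260+p[1]/4.571)),z)
pr=lambda n,p:print(n,np.round(p,4))
h=[f(p,.115,1) for p in((97,55),(73,238))];pr("handle",sum(h)/2);pr("hdir",h[0]-h[1])
print("hang",np.arctan2(*(h[0]-h[1])[1::-1]))
s=[f(p,.047,1) for p in((62,57),(235,72),(212,243),(40,225))];pr("stand",sum(s)/4);print([np.arctan2(*(s[k]-s[j])[1::-1]) for k,j in((0,1),(3,2),(0,3),(1,2))])
pr("well",f((443,146),.076,0));pr("socket",f((438,146),.04,0))
c=[f(p,.012,0) for p in((400,28),(768,128),(718,330),(348,238))]
for q in c: pr("c",q)
for a,b in((0,1),(3,2),(0,3),(1,2)):
    d=c[a]-c[b];print(np.linalg.norm(d),np.arctan2(d[1],d[0]))
# socket outline
q=[f(p,.04,0) for p in((424,119),(462,130),(452,172),(415,163))]
print([np.arctan2(*(q[k]-q[j])[1::-1]) for k,j in((0,1),(3,2),(0,3),(1,2))])
```

```text
handle [0.4837 0.2982 0.115 ]
hdir [ 0.0693 -0.0052  0.    ]
hang -0.07509136188896572
stand [0.4843 0.2993 0.047 ]
[np.float64(1.501648638520002), np.float64(1.4846100033714962), np.float64(-0.07319133540591531), np.float64(-0.08529684562048286)]
well [ 0.4855 -0.0607  0.076 ]
socket [ 0.4862 -0.0606  0.04  ]
c [ 0.5448 -0.0428  0.012 ]
c [ 0.4984 -0.2254  0.012 ]
c [ 0.3995 -0.2     0.012 ]
c [ 0.441  -0.0186  0.012 ]
0.188370708519346 1.321828889243252
0.18616835501806847 1.3462138643026254
0.10656896572959342 -0.2297009660113978
0.10201013172572806 -0.25097332005366646
[np.float64(1.3064948482956236), np.float64(1.3502086788576169), np.float64(-0.19125871815320983), np.float64(-0.225475069420904)]
```

Emit:
send_rows(
  commands=[
    {"dx": 0.0446,"dy": -0.0365,"grip": 1},
    {"dx": 0.0446,"dy": -0.0365,"grip": 1},
    {"dx": 0.0446,"dy": -0.0365,"grip": 1},
    {"dx": 0.0446,"dy": -0.0365,"grip": 1},
    {"dx": 0.0446,"dy": -0.0365,"grip": 1},
    {"dx": 0.0446,"dy": -0.0365,"grip": 1},
    {"dx": 0.0446,"dy": -0.0365,"grip": 1},
    {"dx": 0.0446,"dy": -0.0365,"grip": 1},
    {"dx": 0.0446,"dy": -0.0365,"grip": 1},
    {"dx": 0.0446,"dy": -0.0365,"grip": 1},
  ],
)

```text
validation failed for argument at $.co...
```

Emit:
send_rows(
  commands=[
    {"dx": 0.0446,"dy": -0.0365,"grip": 1},
    {"wz": -0.186,"grip": 1},
    {"wz": -0.186,"grip": 1},
    {"wz": -0.186,"grip": 1},
    {"wz": -0.186,"grip": 1},
    {"wz": -0.186,"grip": 1},
    {"wz": -0.186,"grip": 1},
    {"wz": -0.186,"grip": 1},
    {"wz": -0.186,"grip": 1},
    {"wz": -0.186,"grip": 1},
  ],
)

```text
validation failed for argument at $.co...
```

Emit:
send_rows(
  commands=[
    {"wz": -0.186,"grip": 1},
    {"wz": -0.186,"grip": 1},
    {"wz": -0.186,"grip": 1},
    {"wz": -0.186,"grip": 1},
    {"wz": -0.186,"grip": 1},
    {"grip": 1},
    {"grip": 1},
    {"grip": 1},
    {"grip": 1},
    {"grip": 1},
  ],
)

```text
validation failed for argument at $.co...
```

```bash
cat >> h.py <<'E'
def snap(fn):
    i=arm.camera_info("wrist");im=arm.read_camera("wrist");cv2.imwrite(fn,im)
    np.savez(fn[:-3]+"npz",intrinsics=i["intrinsics"],T=i["T"]);return i,im
def st():
    o=arm.get_obs();w,x,y,z=o["orientation"]
    yaw=np.arctan2(2*(x*y+w*z),1-2*(y*y+z*z))
    print("t",o["clock"],"p",np.round(o["eef_pos"],4),"toolx yaw",round(yaw,4),"F",np.round(o["wrist_force"],1),"M",np.round(o["torque"],2),"g",np.round(o["grip_width"],4),round(o["grasp_force"],1),"j6",round(o["joint_pos"][5],3))
E
python3 - <<'E'
from h import *
st();i,im=snap("pics/w1.png")
for p in((.486,-.061,.076),(.486,-.061,.04)): print(proj(i,p))
E
```

```text
t 0.1 p [ 0.1828 -0.5975  0.2308] toolx yaw 0.2968 F [-0.  -0.2  0. ] M [ 0.03 -0.   -0.03] g 0.0854 0.0 j6 -0.106
[-681.6420281  -797.09120485]
[-513.40733745 -644.16733455]
```

View pics/w1.png

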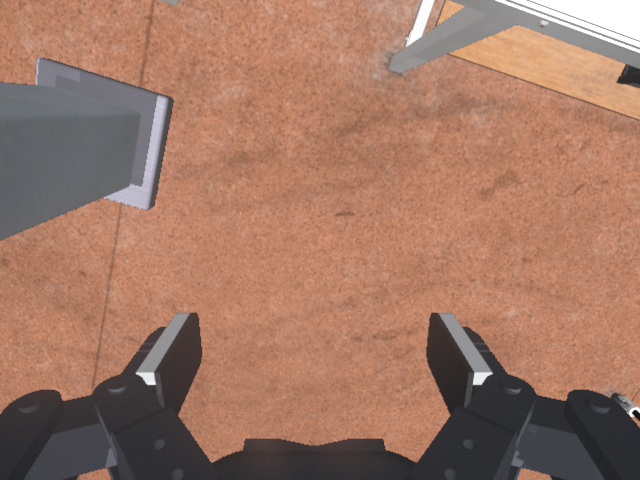

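That picture only shows the gripper over the floor: the move was refused because rows need all seven keys.

Emit:
send_rows(
  commands=[
    {"dx": 0.0446,"dy": -0.0365,"dz": 0,"wx": 0,"wy": 0,"wz": 0,"grip": 1},
    {"dx": 0.0446,"dy": -0.0365,"dz": 0,"wx": 0,"wy": 0,"wz": 0,"grip": 1},
    {"dx": 0.0446,"dy": -0.0365,"dz": 0,"wx": 0,"wy": 0,"wz": 0,"grip": 1},
    {"dx": 0.0446,"dy": -0.0365,"dz": 0,"wx": 0,"wy": 0,"wz": 0,"grip": 1},
    {"dx": 0.0446,"dy": -0.0365,"dz": 0,"wx": 0,"wy": 0,"wz": 0,"grip": 1},
    {"dx": 0.0446,"dy": -0.0365,"dz": 0,"wx": 0,"wy": 0,"wz": 0,"grip": 1},
    {"dx": 0.0446,"dy": -0.0365,"dz": 0,"wx": 0,"wy": 0,"wz": 0,"grip": 1},
    {"dx": 0.0446,"dy": -0.0365,"dz": 0,"wx": 0,"wy": 0,"wz": 0,"grip": 1},
    {"dx": 0.0446,"dy": -0.0365,"dz": 0,"wx": 0,"wy": 0,"wz": 0,"grip": 1},
    {"dx": 0.0446,"dy": -0.0365,"dz": 0,"wx": 0,"wy": 0,"wz": 0,"grip": 1},
  ],
)

```text
clock: 1.4
eef_pos: [0.5034, -0.1165, 0.2313]
orientation: [0.0, 0.989, 0.148, 0.0]
wrist_force: [0.6, -0.7, 0.4]
grip_width: 0.0857
grasp_force: 0.0
```

Emit:
send_rows(
  commands=[
    {"dx": 0.0446,"dy": -0.0365,"dz": 0,"wx": 0,"wy": 0,"wz": 0,"grip": 1},
    {"dx": 0,"dy": 0,"dz": 0,"wx": 0,"wy": 0,"wz": -0.186,"grip": 1},
    {"dx": 0,"dy": 0,"dz": 0,"wx": 0,"wy": 0,"wz": -0.186,"grip": 1},
    {"dx": 0,"dy": 0,"dz": 0,"wx": 0,"wy": 0,"wz": -0.186,"grip": 1},
    {"dx": 0,"dy": 0,"dz": 0,"wx": 0,"wy": 0,"wz": -0.186,"grip": 1},
    {"dx": 0,"dy": 0,"dz": 0,"wx": 0,"wy": 0,"wz": -0.186,"grip": 1},
    {"dx": 0,"dy": 0,"dz": 0,"wx": 0,"wy": 0,"wz": -0.186,"grip": 1},
    {"dx": 0,"dy": 0,"dz": 0,"wx": 0,"wy": 0,"wz": -0.186,"grip": 1},
    {"dx": 0,"dy": 0,"dz": 0,"wx": 0,"wy": 0,"wz": -0.186,"grip": 1},
    {"dx": 0,"dy": 0,"dz": 0,"wx": 0,"wy": 0,"wz": -0.186,"grip": 1},
  ],
)

```text
clock: 2.65
eef_pos: [0.5344, -0.0702, 0.2311]
orientation: [-0.0, 0.55, 0.835, -0.0]
wrist_force: [-0.6, 0.5, -1.2]
grip_width: 0.0854
grasp_force: 0.0
```

Emit:
send_rows(
  commands=[
    {"dx": 0,"dy": 0,"dz": 0,"wx": 0,"wy": 0,"wz": -0.186,"grip": 1},
    {"dx": 0,"dy": 0,"dz": 0,"wx": 0,"wy": 0,"wz": -0.186,"grip": 1},
    {"dx": 0,"dy": 0,"dz": 0,"wx": 0,"wy": 0,"wz": -0.186,"grip": 1},
    {"dx": 0,"dy": 0,"dz": 0,"wx": 0,"wy": 0,"wz": -0.186,"grip": 1},
    {"dx": 0,"dy": 0,"dz": 0,"wx": 0,"wy": 0,"wz": -0.186,"grip": 1},
    {"dx": 0,"dy": 0,"dz": 0,"wx": 0,"wy": 0,"wz": 0,"grip": 1},
    {"dx": 0,"dy": 0,"dz": 0,"wx": 0,"wy": 0,"wz": 0,"grip": 1},
    {"dx": 0,"dy": 0,"dz": 0,"wx": 0,"wy": 0,"wz": 0,"grip": 1},
    {"dx": 0,"dy": 0,"dz": 0,"wx": 0,"wy": 0,"wz": 0,"grip": 1},
    {"dx": 0,"dy": 0,"dz": 0,"wx": 0,"wy": 0,"wz": 0,"grip": 1},
  ],
)

```text
clock: 3.9
eef_pos: [0.5345, -0.0703, 0.2313]
orientation: [0.0, 0.12, 0.993, -0.0]
wrist_force: [0.0, 0.1, -0.6]
grip_width: 0.0853
grasp_force: 0.0
```

Run:
```python
from h import *
st();i,im=snap("pics/w2.png")
for p in((.486,-.061,.076),(.486,-.061,.04)): print(proj(i,p))
```

```text
t 3.9 p [ 0.5345 -0.0703  0.2313] toolx yaw 2.9001 F [ 0.   0.1 -0.6] M [-0.   -0.06 -0.03] g 0.0853 0.0 j6 -1.582
[311.134049   151.82567572]
[311.38642971 147.28399296]
```

View pics/w2.png

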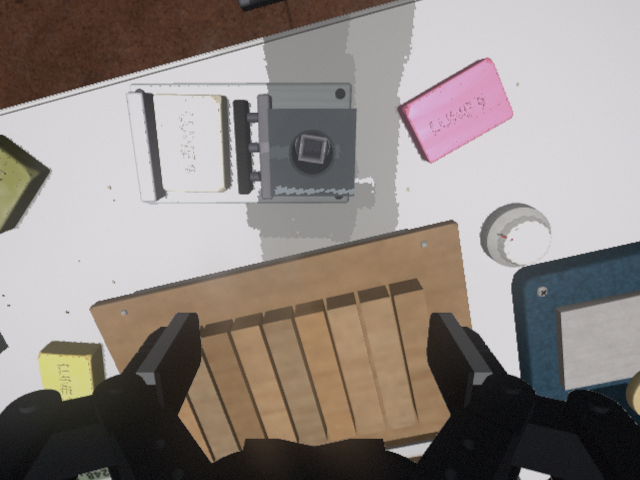

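The picture shows the jig with its housing at (308,152), well centre (312,152) and cream bar (195,143). The pink bar at (458,110) and the green one at (15,185) are not the bar. I'll enlarge the socket.

Run:
```python
from h import *
im=cv2.imread("pics/w2.png");i=np.load("pics/w2.npz")
c=cv2.resize(im[127:177,287:337],None,fx=11,fy=11,interpolation=cv2.INTER_CUBIC)
c=cv2.convertScaleAbs(c,alpha=1.6,beta=10);cv2.imwrite("pics/c2.png",c)
# plate outer corners
for n,q in(("plate",((127,93),(133,84),(354,84),(354,202),(140,203))),):
    for p in q: print(p,np.round(ray(i,*p,.012),4))
hs=[ray(i,*p,.076) for p in((272,109),(356,109),(356,196),(272,196))]
print(np.round(hs,4),sum(hs)/4)
```

```text
(127, 93) [ 0.4062 -0.2049  0.012 ]
(133, 84) [ 0.4006 -0.1972  0.012 ]
(354, 84) [ 0.4457 -0.0136  0.012 ]
(354, 202) [ 0.5467 -0.035   0.012 ]
(140, 203) [ 0.4997 -0.2301  0.012 ]
[[ 0.45   -0.081   0.076 ]
 [ 0.4644 -0.0225  0.076 ]
 [ 0.5265 -0.0356  0.076 ]
 [ 0.5111 -0.0982  0.076 ]] [ 0.48802641 -0.05930872  0.076     ]
```

View pics/c2.png

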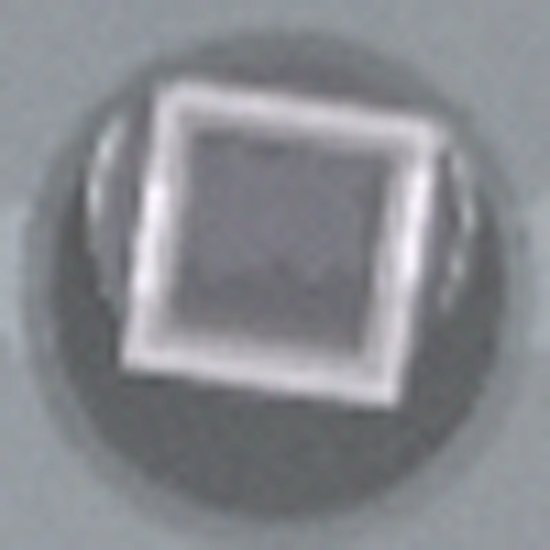

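Run:
```python
from h import *
i=np.load("pics/w2.npz")
g=lambda p,z:ray(i,287+(p[0]-5)/11,127+(p[1]-5)/11,z)
for nm,Q in(("out",((155,83),(443,128),(393,408),(122,365))),("in",((190,130),(395,155),(362,365),(170,340)))):
    q=[g(p,.04) for p in Q];print(nm,sum(q)/4,[(round(np.linalg.norm(q[a]-q[b]),4),round(np.arctan2(*(q[a]-q[b])[1::-1]),3)) for a,b in((1,0),(2,3),(3,0),(2,1))])
print("well",g((268,278),.076))
```

```text
out [ 0.48747179 -0.06097528  0.04      ] [(np.float64(0.0217), np.float64(1.179)), (np.float64(0.0209), np.float64(1.174)), (np.float64(0.0209), np.float64(-0.371)), (np.float64(0.021), np.float64(-0.413))]
in [ 0.48755119 -0.06091905  0.04      ] [(np.float64(0.0154), np.float64(1.212)), (np.float64(0.0147), np.float64(1.202)), (np.float64(0.0156), np.float64(-0.346)), (np.float64(0.0157), np.float64(-0.394))]
well [ 0.48595493 -0.06116059  0.076     ]
```

Emit:
send_rows(
  commands=[
    {"dx": 0.0145,"dy": 0.0502,"dz": 0,"wx": 0,"wy": 0,"wz": 0,"grip": 1},
    {"dx": 0.0145,"dy": 0.0502,"dz": 0,"wx": 0,"wy": 0,"wz": 0,"grip": 1},
    {"dx": 0.0145,"dy": 0.0502,"dz": 0,"wx": 0,"wy": 0,"wz": 0,"grip": 1},
    {"dx": 0.0145,"dy": 0.0502,"dz": 0,"wx": 0,"wy": 0,"wz": 0,"grip": 1},
    {"dx": 0.0145,"dy": 0.0502,"dz": 0,"wx": 0,"wy": 0,"wz": 0,"grip": 1},
    {"dx": 0.0145,"dy": 0.0502,"dz": 0,"wx": 0,"wy": 0,"wz": 0,"grip": 1},
    {"dx": 0.0145,"dy": 0.0502,"dz": 0,"wx": 0,"wy": 0,"wz": 0,"grip": 1},
    {"dx": 0,"dy": 0,"dz": 0,"wx": 0,"wy": 0,"wz": -0.164,"grip": 1},
    {"dx": 0,"dy": 0,"dz": 0,"wx": 0,"wy": 0,"wz": 0,"grip": 1},
    {"dx": 0,"dy": 0,"dz": 0,"wx": 0,"wy": 0,"wz": 0,"grip": 1},
  ],
)

```text
clock: 5.2
eef_pos: [0.5199, 0.2947, 0.2313]
orientation: [-0.0, 0.04, 0.999, -0.0]
wrist_force: [-0.2, 0.1, 0.9]
grip_width: 0.0856
grasp_force: 0.0
```

Run:
```python
from h import *
st();i,im=snap("pics/w3.png")
for p in((.484,.299,.115),(.484,.299,.047),(.521,.296,.115),(.447,.302,.115)): print(proj(i,p))
```

```text
t 5.2 p [0.5199 0.2947 0.2313] toolx yaw 3.0607 F [-0.2  0.1  0.9] M [-0.   -0.02 -0.02] g 0.0856 0.0 j6 -1.085
[316.92291572 178.72587033]
[316.24956454 164.71466462]
[316.75562434 232.58802834]
[317.10585474 119.82570266]
```

View pics/w3.png

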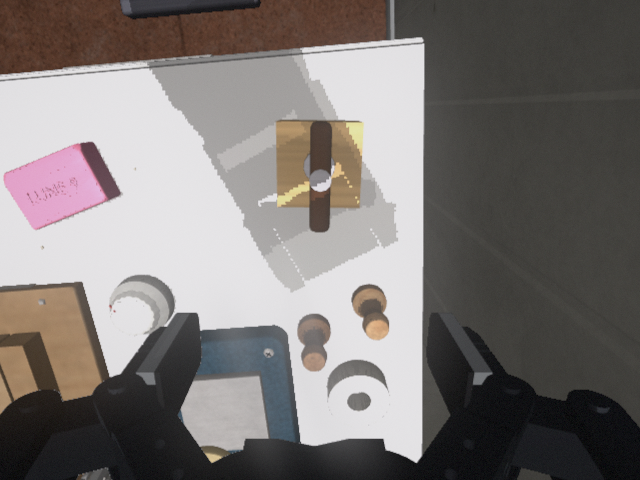

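The key stands in the block: handle from (320,122) to (319,231), stand centre at (319.5,164). That puts the key at about (0.484, 0.301), with the handle already parallel to the tool's x. The stamps at (314,340) and (370,310) are clear.

Emit:
send_rows(
  commands=[
    {"dx": 0.0364,"dy": 0.0036,"dz": 0.02,"wx": 0,"wy": 0,"wz": 0,"grip": 1},
    {"dx": 0,"dy": 0,"dz": 0.045,"wx": 0,"wy": 0,"wz": 0,"grip": 1},
    {"dx": 0,"dy": 0,"dz": 0.045,"wx": 0,"wy": 0,"wz": 0,"grip": 1},
    {"dx": 0,"dy": 0,"dz": 0.035,"wx": 0,"wy": 0,"wz": 0,"grip": 1},
    {"dx": 0,"dy": 0,"dz": 0,"wx": 0,"wy": 0,"wz": 0,"grip": 1},
    {"dx": 0,"dy": 0,"dz": 0,"wx": 0,"wy": 0,"wz": 0,"grip": -1},
    {"dx": 0,"dy": 0,"dz": 0,"wx": 0,"wy": 0,"wz": 0,"grip": -1},
    {"dx": 0,"dy": 0,"dz": 0,"wx": 0,"wy": 0,"wz": 0,"grip": -1},
    {"dx": 0,"dy": 0,"dz": 0,"wx": 0,"wy": 0,"wz": 0,"grip": -1},
    {"dx": 0,"dy": 0,"dz": 0,"wx": 0,"wy": 0,"wz": 0,"grip": -1},
  ],
  newtons=60,
)

```text
clock: 6.5
eef_pos: [0.484, 0.3017, 0.087]
orientation: [0.0, 0.038, 0.999, 0.0]
wrist_force: [-1.2, -0.5, 6.9]
grip_width: 0.0129
grasp_force: 58.6
```

Run:
```python
from h import *
st()
```

```text
t 6.5 p [0.484  0.3017 0.087 ] toolx yaw 3.0648 F [-1.2 -0.5  6.9] M [-0.    0.13  0.02] g 0.0129 58.6 j6 -1.052
```

Emit:
send_rows(
  commands=[
    {"dx": 0,"dy": 0,"dz": -0.03,"wx": 0,"wy": 0,"wz": 0,"grip": -1},
    {"dx": 0,"dy": 0,"dz": -0.04,"wx": 0,"wy": 0,"wz": 0,"grip": -1},
    {"dx": 0,"dy": 0,"dz": -0.05,"wx": 0,"wy": 0,"wz": 0,"grip": -1},
    {"dx": -0.0044,"dy": -0.0516,"dz": -0.02,"wx": 0,"wy": 0,"wz": 0,"grip": -1},
    {"dx": -0.0044,"dy": -0.0516,"dz": 0,"wx": 0,"wy": 0,"wz": 0,"grip": -1},
    {"dx": -0.0044,"dy": -0.0516,"dz": 0,"wx": 0,"wy": 0,"wz": 0,"grip": -1},
    {"dx": -0.0044,"dy": -0.0516,"dz": 0,"wx": 0,"wy": 0,"wz": 0,"grip": -1},
    {"dx": -0.0044,"dy": -0.0516,"dz": 0,"wx": 0,"wy": 0,"wz": 0,"grip": -1},
    {"dx": -0.0044,"dy": -0.0516,"dz": 0,"wx": 0,"wy": 0,"wz": 0,"grip": -1},
    {"dx": -0.0044,"dy": -0.0516,"dz": 0,"wx": 0,"wy": 0,"wz": 0,"grip": -1},
  ],
)

```text
clock: 7.75
eef_pos: [0.4864, -0.0625, 0.2264]
orientation: [0.0, 0.038, 0.999, -0.0]
wrist_force: [1.5, -0.4, -1.5]
grip_width: 0.0131
grasp_force: 59.1
```

Emit:
send_rows(
  commands=[
    {"dx": 0,"dy": 0,"dz": 0,"wx": 0,"wy": 0,"wz": 0.105,"grip": -1},
    {"dx": 0,"dy": 0,"dz": 0,"wx": 0,"wy": 0,"wz": 0.105,"grip": -1},
    {"dx": 0,"dy": 0,"dz": 0,"wx": 0,"wy": 0,"wz": 0.105,"grip": -1},
    {"dx": 0,"dy": 0,"dz": 0.02,"wx": 0,"wy": 0,"wz": 0,"grip": -1},
    {"dx": 0,"dy": 0,"dz": 0.01,"wx": 0,"wy": 0,"wz": 0,"grip": -1},
    {"dx": 0,"dy": 0,"dz": 0,"wx": 0,"wy": 0,"wz": 0,"grip": -1},
    {"dx": 0,"dy": 0,"dz": 0,"wx": 0,"wy": 0,"wz": 0,"grip": -1},
    {"dx": 0,"dy": 0,"dz": 0,"wx": 0,"wy": 0,"wz": 0,"grip": -1},
    {"dx": 0,"dy": 0,"dz": 0,"wx": 0,"wy": 0,"wz": 0,"grip": -1},
    {"dx": 0,"dy": 0,"dz": 0,"wx": 0,"wy": 0,"wz": 0,"grip": -1},
  ],
)

```text
clock: 9.0
eef_pos: [0.4868, -0.0609, 0.1964]
orientation: [0.0, 0.195, 0.981, -0.0]
wrist_force: [-0.2, -0.3, -1.2]
grip_width: 0.0128
grasp_force: 59.3
```

Run:
```python
from h import *
st();i,w=snap("pics/w4.png");t=arm.read_camera("top");cv2.imwrite("pics/top4.png",t)
s=arm.read_camera("scene");cv2.imwrite("pics/s4.png",s)
ti=arm.camera_info("top");si=arm.camera_info("scene")
for p in((.487,-.061,.076),(.487,-.061,.088),(.487,-.061,.19),(.487,-.061,.2)): print(proj(i,p),proj(ti,p),proj(si,p))
c=np.zeros((600,800,3),np.uint8)
c[:240,:400]=cv2.resize(w[240:480,120:520],(400,240))
x,y=map(int,proj(ti,(.487,-.061,.1)));c[:280,400:]=cv2.resize(t[y-35:y+35,x-50:x+50],(400,280))
x,y=map(int,proj(si,(.487,-.061,.12)));c[280:600,400:]=cv2.resize(s[y-40:y+40,x-50:x+50],(400,320),interpolation=cv2.INTER_CUBIC)
print(x,y)
cv2.imwrite("pics/c4.png",c)
```

```text
t 9.0 p [ 0.4868 -0.0609  0.1964] toolx yaw 2.7498 F [-0.2 -0.3 -1.2] M [-0.04 -0.    0.01] g 0.0128 59.3 j6 -1.438
[314.63446751 229.35871146] [347.06653269 291.20926296] [300.93868285 263.72344204]
[314.68131403 234.59811549] [347.43649428 291.08802746] [300.80980482 258.95000312]
[315.3387935  308.13187223] [351.01191527 289.9163708 ] [299.66486166 216.54311356]
[315.4469861  320.23233884] [351.41019276 289.78585624] [299.54761138 212.20034812]
300 246
```

View pics/c4.png

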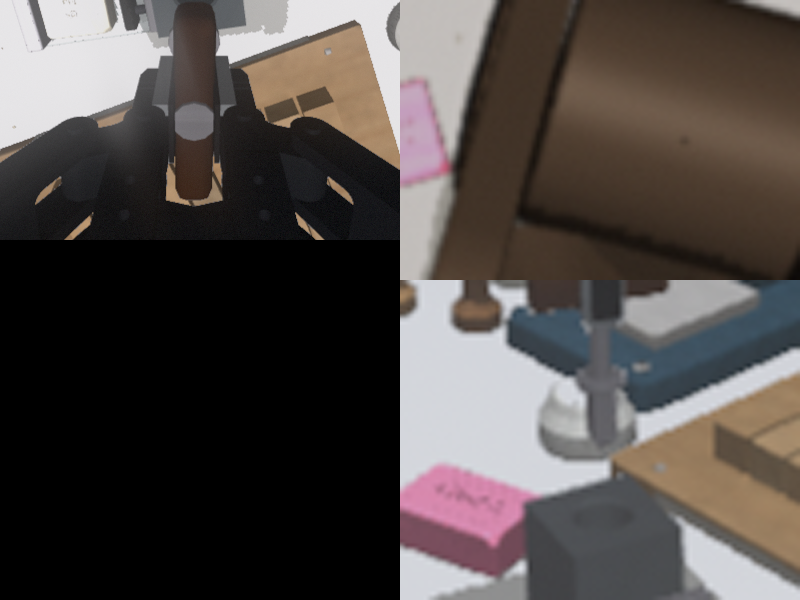

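Top left (wrist view): the handle is square between the pads, with its steel cap at about (315,362). Bottom right (scene view): the shank hangs straight, its tip right above the well mouth at (603,515) in the crop.

Run:
```python
from h import *
i=np.load("pics/w4.npz")
w=cv2.imread("pics/w4.png")
p=ray(i,315,362,.2255);print(p, proj(i,(.4868,-.0609,.2255)),proj(i,(.4868-.037*np.cos(2.75),-.0609-.037*np.sin(2.75),.2255)))
# cap bright blob
g=cv2.cvtColor(w,6)[335:390,285:345];m=(g>110).astype(np.uint8);n,l,s,c=cv2.connectedComponentsWithStats(m);k=1+np.argmax(s[1:,4]);print(s[k],c[k]+[285,335])
print(ray(i,*(c[k]+[285,335]),.2255))
```

```text
[ 0.48801639 -0.06170638  0.2255    ] [315.84226404 358.3695746 ] [315.63897002 444.93466233]
[  10    9   38   36 1097] [313.65451231 361.5515041 ]
[ 0.48767924 -0.06205799  0.2255    ]
```

Emit:
send_rows(
  commands=[
    {"dx": 0,"dy": 0,"dz": 0.02,"wx": 0,"wy": 0,"wz": 0,"grip": -1},
    {"dx": 0,"dy": 0,"dz": 0.02,"wx": 0,"wy": 0,"wz": 0,"grip": -1},
    {"dx": 0,"dy": 0,"dz": 0.015,"wx": 0,"wy": 0,"wz": 0,"grip": -1},
    {"dx": 0,"dy": 0,"dz": 0.01,"wx": 0,"wy": 0,"wz": 0,"grip": -1},
    {"dx": 0,"dy": 0,"dz": 0.005,"wx": 0,"wy": 0,"wz": 0,"grip": -1},
    {"dx": 0,"dy": 0,"dz": 0.005,"wx": 0,"wy": 0,"wz": 0,"grip": -1},
    {"dx": 0,"dy": 0,"dz": 0.005,"wx": 0,"wy": 0,"wz": 0,"grip": -1},
    {"dx": 0,"dy": 0,"dz": 0.005,"wx": 0,"wy": 0,"wz": 0,"grip": -1},
    {"dx": 0,"dy": 0,"dz": 0,"wx": 0,"wy": 0,"wz": 0,"grip": -1},
    {"dx": 0,"dy": 0,"dz": 0,"wx": 0,"wy": 0,"wz": 0,"grip": -1},
  ],
)

```text
clock: 10.4
eef_pos: [0.4868, -0.0609, 0.1114]
orientation: [0.0, 0.195, 0.981, -0.0]
wrist_force: [-0.2, -0.6, -2.4]
grip_width: 0.0131
grasp_force: 59.4
```

Run:
```python
from h import *
st()
```

```text
t 10.4 p [ 0.4868 -0.0609  0.1114] toolx yaw 2.7498 F [-0.2 -0.6 -2.4] M [-0.04  0.02 -0.03] g 0.0131 59.4 j6 -1.438
```

Emit:
send_rows(
  commands=[
    {"dx": 0,"dy": 0,"dz": 0.004,"wx": 0,"wy": 0,"wz": 0,"grip": -1},
    {"dx": 0,"dy": 0,"dz": 0.004,"wx": 0,"wy": 0,"wz": 0,"grip": -1},
    {"dx": 0,"dy": 0,"dz": 0.003,"wx": 0,"wy": 0,"wz": 0,"grip": -1},
    {"dx": 0,"dy": 0,"dz": 0.001,"wx": 0,"wy": 0,"wz": 0,"grip": -1},
    {"dx": 0,"dy": 0,"dz": 0,"wx": 0,"wy": 0,"wz": 0,"grip": -1},
    {"dx": 0,"dy": 0,"dz": 0,"wx": 0,"wy": 0,"wz": 0,"grip": -1},
    {"dx": 0,"dy": 0,"dz": 0,"wx": 0,"wy": 0,"wz": 0,"grip": -1},
    {"dx": 0,"dy": 0,"dz": 0,"wx": 0,"wy": 0,"wz": 0,"grip": -1},
    {"dx": 0,"dy": 0,"dz": 0,"wx": 0,"wy": 0,"wz": 0,"grip": -1},
    {"dx": 0,"dy": 0,"dz": 0,"wx": 0,"wy": 0,"wz": 0,"grip": -1},
  ],
  newtons=80,
)

```text
clock: 11.65
eef_pos: [0.4868, -0.0609, 0.0993]
orientation: [0.0, 0.195, 0.981, -0.0]
wrist_force: [0.4, 0.2, -2.3]
grip_width: 0.0127
grasp_force: 81.0
```

Run:
```python
from h import *
st()
```

```text
t 11.65 p [ 0.4868 -0.0609  0.0993] toolx yaw 2.7498 F [ 0.4  0.2 -2.3] M [-0.04  0.    0.03] g 0.0127 81.0 j6 -1.438
```

Emit:
send_rows(
  commands=[
    {"dx": 0,"dy": 0,"dz": 0,"wx": 0,"wy": 0,"wz": 0.12,"grip": -1},
    {"dx": 0,"dy": 0,"dz": 0,"wx": 0,"wy": 0,"wz": 0.12,"grip": -1},
    {"dx": 0,"dy": 0,"dz": 0,"wx": 0,"wy": 0,"wz": 0.12,"grip": -1},
    {"dx": 0,"dy": 0,"dz": 0,"wx": 0,"wy": 0,"wz": 0.12,"grip": -1},
    {"dx": 0,"dy": 0,"dz": 0,"wx": 0,"wy": 0,"wz": 0.12,"grip": -1},
    {"dx": 0,"dy": 0,"dz": 0,"wx": 0,"wy": 0,"wz": 0.12,"grip": -1},
    {"dx": 0,"dy": 0,"dz": 0,"wx": 0,"wy": 0,"wz": 0.12,"grip": -1},
    {"dx": 0,"dy": 0,"dz": 0,"wx": 0,"wy": 0,"wz": 0.12,"grip": -1},
    {"dx": 0,"dy": 0,"dz": 0,"wx": 0,"wy": 0,"wz": 0.12,"grip": -1},
    {"dx": 0,"dy": 0,"dz": 0,"wx": 0,"wy": 0,"wz": 0.12,"grip": -1},
  ],
)

```text
clock: 12.9
eef_pos: [0.4869, -0.0603, 0.0993]
orientation: [-0.0, 0.716, 0.698, 0.0]
wrist_force: [2.1, 7.2, -2.9]
grip_width: 0.0127
grasp_force: 81.2
```

Run:
```python
from h import *
st()
```

```text
t 12.9 p [ 0.4869 -0.0603  0.0993] toolx yaw 1.546 F [ 2.1  7.2 -2.9] M [ 1.51 -0.52  0.25] g 0.0127 81.2 j6 -0.234
```

Emit:
send_rows(
  commands=[
    {"dx": 0,"dy": 0,"dz": 0,"wx": 0,"wy": 0,"wz": 0.03,"grip": -1},
    {"dx": 0,"dy": 0,"dz": 0,"wx": 0,"wy": 0,"wz": 0.03,"grip": -1},
    {"dx": 0,"dy": 0,"dz": 0,"wx": 0,"wy": 0,"wz": 0.03,"grip": -1},
    {"dx": 0,"dy": 0,"dz": 0,"wx": 0,"wy": 0,"wz": 0.03,"grip": -1},
    {"dx": 0,"dy": 0,"dz": 0,"wx": 0,"wy": 0,"wz": 0.03,"grip": -1},
    {"dx": 0,"dy": 0,"dz": 0,"wx": 0,"wy": 0,"wz": 0.03,"grip": -1},
    {"dx": 0,"dy": 0,"dz": 0,"wx": 0,"wy": 0,"wz": 0.02,"grip": -1},
    {"dx": 0,"dy": 0,"dz": 0,"wx": 0,"wy": 0,"wz": 0,"grip": -1},
    {"dx": 0,"dy": 0,"dz": 0,"wx": 0,"wy": 0,"wz": 0,"grip": -1},
    {"dx": 0,"dy": 0,"dz": 0,"wx": 0,"wy": 0,"wz": 0,"grip": -1},
  ],
)

```text
clock: 14.15
eef_pos: [0.487, -0.0603, 0.0993]
orientation: [-0.0, 0.781, 0.625, 0.0]
wrist_force: [2.5, 6.0, -3.0]
grip_width: 0.0126
grasp_force: 81.1
```

Run:
```python
from h import *
st()
```

```text
t 14.15 p [ 0.487  -0.0603  0.0993] toolx yaw 1.3499 F [ 2.5  6.  -3. ] M [ 1.55 -0.54  0.27] g 0.0126 81.1 j6 -0.038
```

Emit:
send_rows(
  commands=[
    {"dx": 0,"dy": 0,"dz": 0,"wx": 0,"wy": 0,"wz": 0.02,"grip": -1},
    {"dx": 0,"dy": 0,"dz": 0,"wx": 0,"wy": 0,"wz": 0.02,"grip": -1},
    {"dx": 0,"dy": 0,"dz": 0,"wx": 0,"wy": 0,"wz": 0.02,"grip": -1},
    {"dx": 0,"dy": 0,"dz": 0,"wx": 0,"wy": 0,"wz": 0.02,"grip": -1},
    {"dx": 0,"dy": 0,"dz": 0,"wx": 0,"wy": 0,"wz": 0,"grip": -1},
    {"dx": 0,"dy": 0,"dz": 0,"wx": 0,"wy": 0,"wz": 0,"grip": -1},
    {"dx": 0,"dy": 0,"dz": 0,"wx": 0,"wy": 0,"wz": 0,"grip": -1},
    {"dx": 0,"dy": 0,"dz": 0,"wx": 0,"wy": 0,"wz": 0,"grip": -1},
    {"dx": 0,"dy": 0,"dz": 0,"wx": 0,"wy": 0,"wz": 0,"grip": -1},
    {"dx": 0,"dy": 0,"dz": 0,"wx": 0,"wy": 0,"wz": 0,"grip": -1},
  ],
)

```text
clock: 15.4
eef_pos: [0.4871, -0.0603, 0.0993]
orientation: [-0.0, 0.805, 0.593, 0.0]
wrist_force: [3.6, 5.8, -2.2]
grip_width: 0.0127
grasp_force: 81.1
```

Run:
```python
from h import *
st()
```

```text
t 15.4 p [ 0.4871 -0.0603  0.0993] toolx yaw 1.27 F [ 3.6  5.8 -2.2] M [ 1.5  -0.67  0.33] g 0.0127 81.1 j6 0.042
```

Emit:
send_rows(
  commands=[
    {"dx": 0,"dy": 0,"dz": 0,"wx": 0,"wy": 0,"wz": 0.02,"grip": -1},
    {"dx": 0,"dy": 0,"dz": 0,"wx": 0,"wy": 0,"wz": 0.02,"grip": -1},
    {"dx": 0,"dy": 0,"dz": 0,"wx": 0,"wy": 0,"wz": 0.02,"grip": -1},
    {"dx": 0,"dy": 0,"dz": 0,"wx": 0,"wy": 0,"wz": 0.02,"grip": -1},
    {"dx": 0,"dy": 0,"dz": 0,"wx": 0,"wy": 0,"wz": 0,"grip": -1},
    {"dx": 0,"dy": 0,"dz": 0,"wx": 0,"wy": 0,"wz": 0,"grip": -1},
    {"dx": 0,"dy": 0,"dz": 0,"wx": 0,"wy": 0,"wz": 0,"grip": -1},
    {"dx": 0,"dy": 0,"dz": 0,"wx": 0,"wy": 0,"wz": 0,"grip": -1},
    {"dx": 0,"dy": 0,"dz": 0,"wx": 0,"wy": 0,"wz": 0,"grip": -1},
    {"dx": 0,"dy": 0,"dz": 0,"wx": 0,"wy": 0,"wz": 0,"grip": -1},
  ],
)

```text
clock: 16.65
eef_pos: [0.4871, -0.0603, 0.0993]
orientation: [-0.0, 0.828, 0.561, 0.0]
wrist_force: [2.2, 6.7, -3.0]
grip_width: 0.0128
grasp_force: 81.1
```

Run:
```python
from h import *
st()
```

```text
t 16.65 p [ 0.4871 -0.0603  0.0993] toolx yaw 1.1901 F [ 2.2  6.7 -3. ] M [ 1.5  -0.64  0.28] g 0.0128 81.1 j6 0.121
```

Emit:
send_rows(
  commands=[
    {"dx": 0,"dy": 0,"dz": 0,"wx": 0,"wy": 0,"wz": 0.02,"grip": -1},
    {"dx": 0,"dy": 0,"dz": 0,"wx": 0,"wy": 0,"wz": 0.02,"grip": -1},
    {"dx": 0,"dy": 0,"dz": 0,"wx": 0,"wy": 0,"wz": 0.02,"grip": -1},
    {"dx": 0,"dy": 0,"dz": 0,"wx": 0,"wy": 0,"wz": 0.02,"grip": -1},
    {"dx": 0,"dy": 0,"dz": 0,"wx": 0,"wy": 0,"wz": 0,"grip": -1},
    {"dx": 0,"dy": 0,"dz": 0,"wx": 0,"wy": 0,"wz": 0,"grip": -1},
    {"dx": 0,"dy": 0,"dz": 0,"wx": 0,"wy": 0,"wz": 0,"grip": -1},
    {"dx": 0,"dy": 0,"dz": 0,"wx": 0,"wy": 0,"wz": 0,"grip": -1},
    {"dx": 0,"dy": 0,"dz": 0,"wx": 0,"wy": 0,"wz": 0,"grip": -1},
    {"dx": 0,"dy": 0,"dz": 0,"wx": 0,"wy": 0,"wz": 0,"grip": -1},
  ],
)

```text
clock: 17.9
eef_pos: [0.4871, -0.0603, 0.0993]
orientation: [0.0, 0.85, 0.527, 0.0]
wrist_force: [3.2, 6.6, -2.8]
grip_width: 0.0127
grasp_force: 81.2
```

Run:
```python
from h import *
st();i,im=snap("pics/w5.png")
B=np.array([.4873,-.061])-.066*np.array([np.sin(.24),np.cos(.24)])
print(B)
J=lambda y,x,z:proj(i,(*(B+y*np.array([np.sin(.24),np.cos(.24)])+x*np.array([np.cos(.24),-np.sin(.24)])),z))
for y in(-70,4,-15,-20): print(y,J(y/1e3,0,.038),J(y/1e3,.04,.038))
```

```text
t 17.9 p [ 0.4871 -0.0603  0.0993] toolx yaw 1.1106 F [ 3.2  6.6 -2.8] M [ 1.57 -0.65  0.53] g 0.0127 81.2 j6 0.201
[ 0.47161163 -0.12510831]
-70 [358.59857484 448.53372162] [418.95846138 438.04167052]
4 [336.04460168 354.42048124] [401.92965561 341.83524121]
-15 [342.23364867 380.24614233] [406.60592891 368.25444893]
-20 [343.81378314 386.83972897] [407.79942377 374.99725172]
```

View pics/w5.png

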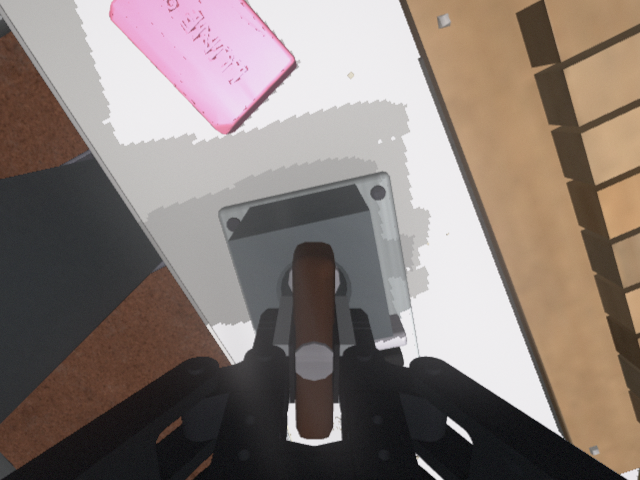

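The handle stays square in the pads and the key upright in the well; the jaws are hidden. The moment jumped to 0.53 Nm, which suggests the stop; one small nudge will confirm it.

Emit:
send_rows(
  commands=[
    {"dx": 0,"dy": 0,"dz": 0,"wx": 0,"wy": 0,"wz": 0.02,"grip": -1},
    {"dx": 0,"dy": 0,"dz": 0,"wx": 0,"wy": 0,"wz": 0.02,"grip": -1},
    {"dx": 0,"dy": 0,"dz": 0,"wx": 0,"wy": 0,"wz": 0,"grip": -1},
    {"dx": 0,"dy": 0,"dz": 0,"wx": 0,"wy": 0,"wz": 0,"grip": -1},
    {"dx": 0,"dy": 0,"dz": 0,"wx": 0,"wy": 0,"wz": 0,"grip": -1},
    {"dx": 0,"dy": 0,"dz": 0,"wx": 0,"wy": 0,"wz": 0,"grip": -1},
    {"dx": 0,"dy": 0,"dz": 0,"wx": 0,"wy": 0,"wz": 0,"grip": -1},
    {"dx": 0,"dy": 0,"dz": 0,"wx": 0,"wy": 0,"wz": 0,"grip": -1},
    {"dx": 0,"dy": 0,"dz": 0,"wx": 0,"wy": 0,"wz": 0,"grip": -1},
    {"dx": 0,"dy": 0,"dz": 0,"wx": 0,"wy": 0,"wz": 0,"grip": -1},
  ],
)

```text
clock: 19.2
eef_pos: [0.4872, -0.0604, 0.0993]
orientation: [0.0, 0.86, 0.51, 0.0]
wrist_force: [3.0, 6.5, -2.5]
grip_width: 0.0125
grasp_force: 81.3
```

Run:
```python
from h import *
st()
```

```text
t 19.2 p [ 0.4872 -0.0604  0.0993] toolx yaw 1.0708 F [ 3.   6.5 -2.5] M [ 1.55 -0.65  0.7 ] g 0.0125 81.3 j6 0.241
```

Emit:
send_rows(
  commands=[
    {"dx": 0,"dy": 0,"dz": 0,"wx": 0,"wy": 0,"wz": -0.08,"grip": -1},
    {"dx": 0,"dy": 0,"dz": 0,"wx": 0,"wy": 0,"wz": -0.08,"grip": -1},
    {"dx": 0,"dy": 0,"dz": 0,"wx": 0,"wy": 0,"wz": -0.06,"grip": -1},
    {"dx": 0,"dy": 0,"dz": 0,"wx": 0,"wy": 0,"wz": 0,"grip": -1},
    {"dx": 0,"dy": 0,"dz": -0.005,"wx": 0,"wy": 0,"wz": 0,"grip": -1},
    {"dx": 0,"dy": 0,"dz": -0.01,"wx": 0,"wy": 0,"wz": 0,"grip": -1},
    {"dx": 0,"dy": 0,"dz": -0.02,"wx": 0,"wy": 0,"wz": 0,"grip": -1},
    {"dx": 0,"dy": 0,"dz": -0.03,"wx": 0,"wy": 0,"wz": 0,"grip": -1},
    {"dx": 0,"dy": 0,"dz": -0.03,"wx": 0,"wy": 0,"wz": 0,"grip": -1},
    {"dx": 0,"dy": 0,"dz": -0.03,"wx": 0,"wy": 0,"wz": 0,"grip": -1},
  ],
)

```text
clock: 20.45
eef_pos: [0.4865, -0.0609, 0.2255]
orientation: [0.0, 0.799, 0.601, -0.0]
wrist_force: [-0.0, 0.2, -2.5]
grip_width: 0.0129
grasp_force: 81.2
```

Run:
```python
from h import *
st()
```

```text
t 20.45 p [ 0.4865 -0.0609  0.2255] toolx yaw 1.2898 F [-0.   0.2 -2.5] M [ 0.   -0.02  0.01] g 0.0129 81.2 j6 0.022
```

Emit:
send_rows(
  commands=[
    {"dx": 0.0497,"dy": -0.0146,"dz": 0,"wx": 0,"wy": 0,"wz": 0,"grip": -1},
    {"dx": 0.0497,"dy": -0.0146,"dz": 0,"wx": 0,"wy": 0,"wz": 0,"grip": -1},
    {"dx": 0.0497,"dy": -0.0146,"dz": 0,"wx": 0,"wy": 0,"wz": 0,"grip": -1},
    {"dx": 0.0497,"dy": -0.0146,"dz": 0,"wx": 0,"wy": 0,"wz": 0,"grip": -1},
    {"dx": 0.0497,"dy": -0.0146,"dz": 0,"wx": 0,"wy": 0,"wz": 0,"grip": -1},
    {"dx": 0.0497,"dy": -0.0146,"dz": 0,"wx": 0,"wy": 0,"wz": 0,"grip": -1},
    {"dx": 0.0497,"dy": -0.0146,"dz": 0,"wx": 0,"wy": 0,"wz": 0,"grip": -1},
    {"dx": 0,"dy": 0,"dz": 0,"wx": 0,"wy": 0,"wz": -0.102,"grip": -1},
    {"dx": 0,"dy": 0,"dz": 0,"wx": 0,"wy": 0,"wz": -0.102,"grip": -1},
    {"dx": 0,"dy": 0,"dz": 0,"wx": 0,"wy": 0,"wz": 0,"grip": -1},
  ],
)

```text
clock: 21.7
eef_pos: [0.4849, 0.3017, 0.2242]
orientation: [0.0, 0.734, 0.679, -0.0]
wrist_force: [0.9, -0.3, -3.1]
grip_width: 0.0125
grasp_force: 81.3
```

Run:
```python
from h import *
st();i,w=snap("pics/w6.png")
s=arm.read_camera("scene");cv2.imwrite("pics/s6.png",s);t=arm.read_camera("top")
si=arm.camera_info("scene");ti=arm.camera_info("top")
for p in((.485,.3017,.047),(.485,.3017,.15)): print(proj(si,p),proj(i,p),proj(ti,p))
c=np.zeros((600,800,3),np.uint8)
x,y=map(int,proj(si,(.485,.3017,.1)));print(x,y);c[:300,:400]=cv2.resize(s[y-30:y+45,x-50:x+50],(400,300),interpolation=cv2.INTER_CUBIC)
c[:300,400:]=cv2.resize(w[180:480,120:520],(400,300))
c[300:,:400]=cv2.resize(t[260:335,320:420],(400,300),interpolation=cv2.INTER_CUBIC)
x,y=map(int,proj(si,(.475,-.12,.03)));print(x,y);c[300:,400:]=cv2.resize(s[y-37:y+38,x-50:x+50],(400,300),interpolation=cv2.INTER_CUBIC)
cv2.imwrite("pics/c6.png",c)
```

```text
t 21.7 p [0.4849 0.3017 0.2242] toolx yaw 1.4934 F [ 0.9 -0.3 -3.1] M [ 0.04  0.01 -0.03] g 0.0125 81.3 j6 0.519
[209.34182775 218.44177033] [313.72018424 208.77854096] [179.63403517 289.56127968]
[205.29935184 181.66655274] [313.62778306 251.36816216] [163.25159462 288.25110862]
207 199
315 295
```

View pics/c6.png

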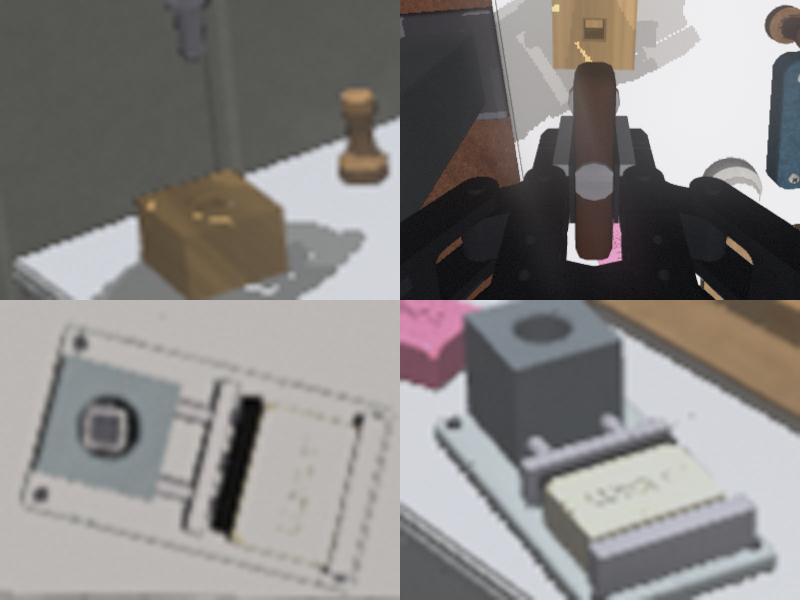

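The pad now presses the bar with no visible gap (bottom views). The stand's hole in the wrist view is at (314,208) against a predicted (313.7,208.8), and the tip lines up over it in the scene view. Lowering the key.

Emit:
send_rows(
  commands=[
    {"dx": 0,"dy": 0,"dz": 0.04,"wx": 0,"wy": 0,"wz": 0,"grip": -1},
    {"dx": 0,"dy": 0,"dz": 0.04,"wx": 0,"wy": 0,"wz": 0,"grip": -1},
    {"dx": 0,"dy": 0,"dz": 0.015,"wx": 0,"wy": 0,"wz": 0,"grip": -1},
    {"dx": 0,"dy": 0,"dz": 0.008,"wx": 0,"wy": 0,"wz": 0,"grip": -1},
    {"dx": 0,"dy": 0,"dz": 0.008,"wx": 0,"wy": 0,"wz": 0,"grip": -1},
    {"dx": 0,"dy": 0,"dz": 0.008,"wx": 0,"wy": 0,"wz": 0,"grip": -1},
    {"dx": 0,"dy": 0,"dz": 0.008,"wx": 0,"wy": 0,"wz": 0,"grip": -1},
    {"dx": 0,"dy": 0,"dz": 0.005,"wx": 0,"wy": 0,"wz": 0,"grip": -1},
    {"dx": 0,"dy": 0,"dz": 0,"wx": 0,"wy": 0,"wz": 0,"grip": -1},
    {"dx": 0,"dy": 0,"dz": 0,"wx": 0,"wy": 0,"wz": 0,"grip": -1},
  ],
)

```text
clock: 23.1
eef_pos: [0.4851, 0.3017, 0.0924]
orientation: [0.0, 0.734, 0.679, 0.0]
wrist_force: [0.3, 0.1, -2.1]
grip_width: 0.0127
grasp_force: 81.1
```

Run:
```python
from h import *
st()
```

```text
t 23.1 p [0.4851 0.3017 0.0924] toolx yaw 1.4938 F [ 0.3  0.1 -2.1] M [ 0.01  0.01 -0.  ] g 0.0127 81.1 j6 0.518
```

Emit:
send_rows(
  commands=[
    {"dx": 0,"dy": 0,"dz": 0.003,"wx": 0,"wy": 0,"wz": 0,"grip": -1},
    {"dx": 0,"dy": 0,"dz": 0.001,"wx": 0,"wy": 0,"wz": 0,"grip": -1},
    {"dx": 0,"dy": 0,"dz": 0,"wx": 0,"wy": 0,"wz": 0,"grip": -1},
    {"dx": 0,"dy": 0,"dz": 0,"wx": 0,"wy": 0,"wz": 0,"grip": 1},
    {"dx": 0,"dy": 0,"dz": 0,"wx": 0,"wy": 0,"wz": 0,"grip": 1},
    {"dx": 0,"dy": 0,"dz": 0,"wx": 0,"wy": 0,"wz": 0,"grip": 1},
    {"dx": 0,"dy": 0,"dz": 0,"wx": 0,"wy": 0,"wz": 0,"grip": 1},
    {"dx": 0,"dy": 0,"dz": 0,"wx": 0,"wy": 0,"wz": 0,"grip": 1},
    {"dx": 0,"dy": 0,"dz": 0,"wx": 0,"wy": 0,"wz": 0,"grip": 1},
    {"dx": 0,"dy": 0,"dz": 0,"wx": 0,"wy": 0,"wz": 0,"grip": 1},
  ],
)

```text
clock: 24.35
eef_pos: [0.485, 0.3017, 0.0882]
orientation: [0.0, 0.734, 0.679, -0.0]
wrist_force: [0.6, 0.1, 0.2]
grip_width: 0.0851
grasp_force: 0.0
```

Emit:
send_rows(
  commands=[
    {"dx": 0,"dy": 0,"dz": -0.02,"wx": 0,"wy": 0,"wz": 0,"grip": 1},
    {"dx": 0,"dy": 0,"dz": -0.03,"wx": 0,"wy": 0,"wz": 0,"grip": 1},
    {"dx": 0,"dy": 0,"dz": -0.04,"wx": 0,"wy": 0,"wz": 0,"grip": 1},
    {"dx": 0,"dy": 0,"dz": -0.05,"wx": 0,"wy": 0,"wz": 0,"grip": 1},
    {"dx": -0.05,"dy": 0,"dz": 0,"wx": 0,"wy": 0,"wz": 0,"grip": 1},
    {"dx": 0,"dy": 0,"dz": 0,"wx": 0,"wy": 0,"wz": 0,"grip": 1},
    {"dx": 0,"dy": 0,"dz": 0,"wx": 0,"wy": 0,"wz": 0,"grip": 1},
    {"dx": 0,"dy": 0,"dz": 0,"wx": 0,"wy": 0,"wz": 0,"grip": 1},
    {"dx": 0,"dy": 0,"dz": 0,"wx": 0,"wy": 0,"wz": 0,"grip": 1},
    {"dx": 0,"dy": 0,"dz": 0,"wx": 0,"wy": 0,"wz": 0,"grip": 1},
  ],
)

```text
clock: 25.6
eef_pos: [0.4812, 0.2522, 0.228]
orientation: [-0.0, 0.734, 0.68, -0.0]
wrist_force: [-0.1, 0.2, -0.4]
grip_width: 0.0853
grasp_force: 0.0
```

Run:
```python
from h import *
st();i,w=snap("pics/w7.png");print(w.shape)
s=arm.read_camera("scene");si=arm.camera_info("scene")
for p in((.485,.3017,.115),(.485,.3017,.047)): print(proj(i,p),proj(si,p))
# numeric: handle blob (dark brown-red) in wrist near projected handle
x,y=proj(i,(.485,.3017,.115)).astype(int)
R=w[max(y-50,0):y+90,x-80:x+80].astype(int)
m=((R.sum(2)<170)&(R[...,2]>R[...,0]*1.4)).astype(np.uint8)
n,l,S,c=cv2.connectedComponentsWithStats(m);k=1+np.argmax(S[1:,4]);print(S[k],c[k]+[x-80,max(y-50,0)])
pts=np.argwhere(l==k)[:,::-1].astype(np.float32)+[x-80,max(y-50,0)]
r=cv2.minAreaRect(pts.astype(np.float32));print(r)
for z in(.115,.125):print(ray(i,*r[0],z), max(r[1])*(i["T"][2,3]-z)/394)
```

```text
t 25.6 p [0.4812 0.2522 0.228 ] toolx yaw 1.4943 F [-0.1  0.2 -0.4] M [-0.01  0.06  0.03] g 0.0853 0.0 j6 0.438
(480, 640, 3)
[313.6394608  157.43344749] [206.70326348 194.43821968]
[313.71220757 147.44200392] [209.34182775 218.44177033]Traceback (most recent call last):
  File "<stdin>", line 9, in <module>
    return _wrapfunc(a, 'argmax', axis=axis, out=out, **kwds)
    return bound(*args, **kwds)
ValueError: attempt to get argmax of an empty sequence
```

Run:
```python
from h import *
i=np.load("pics/w7.npz");w=cv2.imread("pics/w7.png")
print(w[190,295:335:4].tolist(), w[120,295:335:4].tolist(), cv2.imread("pics/w3.png")[220,316:324:3].tolist())
R=w[60:260,220:410].astype(int)
hsv=cv2.cvtColor(w,cv2.COLOR_BGR2HSV)[60:260,220:410].astype(int)
m=((hsv[...,2]<120)&(R[...,2]-R[...,0]>20)).astype(np.uint8)
n,l,S,c=cv2.connectedComponentsWithStats(m)
for k in np.argsort(-S[1:,4])[:3]+1:
    r=cv2.minAreaRect((np.argwhere(l==k)[:,::-1]+[220,60]).astype(np.float32));p=[ray(i,*r[0],z) for z in(.115,.135)];print(S[k],r,np.round(p,4),[max(r[1])*(i["T"][2,3]-z)/394 for z in(.115,.135)])
```

```text
[[97, 129, 154], [94, 125, 149], [98, 130, 156], [57, 66, 81], [59, 70, 85], [57, 67, 85], [59, 70, 87], [59, 67, 82], [100, 136, 161], [99, 132, 159]] [[155, 215, 236], [153, 212, 236], [72, 84, 103], [77, 94, 127], [76, 94, 129], [79, 96, 129], [77, 94, 122], [71, 82, 99], [113, 151, 180], [111, 148, 177]] [[64, 71, 85], [63, 70, 85], [63, 70, 83]]
[ 84 108  21  46 751] ((313.4319763183594, 190.652099609375), (20.01906394958496, 44.8057861328125), 1.468800663948059) [[0.4832 0.2803 0.115 ]
 [0.4836 0.2843 0.135 ]] [np.float64(0.029039229874409395), np.float64(0.02676482448695698)]
[ 83  40  22  53 699] ((313.5, 126.0), (52.0, 21.0), 90.0) [[0.4864 0.321  0.115 ]
 [0.4865 0.3218 0.135 ]] [np.float64(0.03370189620138023), np.float64(0.031062302292750782)]
[  0 148   2  12  12] ((220.5, 213.5), (11.014732360839844, 0.821994960308075), 80.53767395019531) [[0.4202 0.2696 0.115 ]
 [0.4254 0.2744 0.135 ]] [np.float64(0.007138795513673235), np.float64(0.006579672043579841)]
```

Run:
```python
from h import *
i=np.load("pics/w7.npz")
d=.037*np.array([np.cos(1.494),np.sin(1.494),0])
for z in(.105,.115,.12,.13):
    a=proj(i,np.array([.485,.3017,z])+d);b=proj(i,np.array([.485,.3017,z])-d);print(z,a,b,b[1]-a[1])
```

```text
0.105 [313.69782756  96.3492606 ] [313.61084445 209.94017926] 113.59091866266968
0.115 [313.68604691  95.86938188] [313.59695968 213.5991455 ] 117.72976361920452
0.12 [313.67980025  95.61492753] [313.58963482 215.52941928] 119.91449174882945
0.13 [313.6665194   95.07393893] [313.57414724 219.61076324] 124.53682430871196
```

```bash
python3 -c "
from bench import arm
print(arm.finish_job())"
```

```text
the job is handed in; nothing more can be done
None
```

I handed the job in at about 26 s: the screw was turned until its moment rose to 0.70 Nm (stop reached), the pad was seen against the bar, and the key measured upright and seated back in its stand; the judge's verdict was not shown.

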